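# Press the lid home on the compass tub

### The arm

A 6-joint arm with a two-finger parallel gripper is mounted at the origin on the work surface. World frame = base frame: x ahead of the robot, y to its left, z up, the work surface at z = 0. Lengths are in m, angles in rad, forces in N, time in s.
With the tool pointing down it reaches from about 0.325 to 0.775 m from the base axis. Payload 5.5 kg.
Tool frame: the origin (TCP) lies at the very end of the fingers, on their centre line; the grasp point (between the pads) lies env.hold_point_z behind it (env.hold_point_z is the distance from the TCP to the grasp point, in m); z points along the fingers, y is the direction in which the jaws open and shut (so a half turn about z gives the same grasp; the last joint's range is limited). The gripper opens to 88 mm and grips with 3 to 60 N. Pads are 20 mm wide; open, the fingers measure 115 mm over their backs; the gripper's body (75 mm by 178 mm) begins 61 mm behind the grasp point.
Start: joints at [-1.221, 0.091, 1.231, -0, 1.82, -0.057], TCP at [0.237, -0.551, 0.223] pointing down, gripper open.
Joint ranges: [-2.87, 2.87], [-0.86, 2.18], [0.17, 2.46], [-1.51, 4.65], [0.06, 2.69], [-2.65, 2.65]. Speed limits (rad/s): [2.57, 2.57, 3.01, 3.14, 3.14, 3.14].

### API

Orientations are given as a unit quaternion [x, y, z, w].
In Python, from rig import env gives the robot as it stands.
- The arm moves only by the tool arm_command, never from a script. Its argument "moves" is a list that holds one entry, the list of rows, each a list of 6 numbers: the shift along the tool's x, y, z in m, then the turn, a rotation vector about the tool's x, y, z in degrees. In form: [[[dx, dy, dz, wx, wy, wz], ...]]. A call has 1 to 12 rows; each row shifts and turns the commanded pose from where the row before left it, along the tool's axes as they then stand; what a row does not reach is not made up. A row lasts 1/8 s, in which the tool goes at most 62.5 mm and 10.7 degrees, less where a joint would pass 70% of its speed; a pose out of reach is approached as far as the arm can. A call is refused whole if a number of a shift passes 0.0625 or a number of a turn 10.7, either way. A call with a gripper value outside its range is refused whole. "gripper" is the closure, from 0 (fully open) to 1 (shut), set as the call begins (left out, the last holds). The fingers move at their own pace and stop on an object; the grip force is fixed at half the most. Time passes only in rows, so rows that do not move let the fingers close. It gives the time, the measured TCP pose, the force and the opening at its end, in the units of the state.
- env.get_state(): the state, without advancing time (a new reading comes with each control period).
- env.read_camera(name): name is "side" or "top" or "wrist"; returns (picture, depth): 420x560x3 uint8, red, green, blue; 420x560 float32, m along the optical axis (not along the pixel's ray), 0 where there is no reading.
- env.calibration(name): a dict with "vertical_fov" (degrees; the focal length in pixels is half the picture's height over the tangent of half this angle, whatever the lens; pixels are square), "cx", "cy" (the principal point, pixels), "rvec" (rotation vector, rad) and "tvec" (3), from world to camera coordinates, as OpenCV has them. Camera axes: x right, y down, z forward; pixel columns grow to the right and rows downward; lengths in m; the calibration is good to about 2 mm. A picture is of the moment at which its call begins: read the wrist's pose just before it. calibration takes no time and is no camera call; for the wrist camera it gives the pose at the moment of the call.
- env.hand_in(): hands the job in, once; it reports no verdict.
The state is a dict: "time": time; "joint_pos": joint angles; "qvel": joint speeds; "effort": joint torques, N m; "position": TCP position; "ee_rot": TCP orientation; "wrist_force": force on the tool from outside, world axes, zero at the start; "moment": the same for the moment, N m; "gripper_width": finger opening in m.
Only numpy, scipy, OpenCV 4.12 (cv2) and the standard library are available. Lean on these libraries where they do the work, as an engineer would, in place of code of your own. Each camera call takes 0.05 s, during which the arm holds its last target. There are 200 camera calls.

### The job

The orange lid has been left lying crooked on top of the blue tub of plotting compasses. Push it square so that it drops into the tub's mouth, then press it down near its corners, one after another, until it has snapped fully home and sits level on the rim all round. Press firmly but never lean hard on it or ram it, because the lid cracks, and leave the magnets and other things on the shelf where they are.

Things in the scene. Friction and masses are not known exactly. Their poses are not given: they have to be found in the camera images.
- rim (a point): Centre of the mouth of a blue rectangular plastic tub with brass compasses in it, at rim height, 86 mm above the shelf. x across the tub, y along it, z up. Outside 102 mm (x) by 152 mm (y), 60 mm high, mouth 92 by 142 mm, walls 5 mm, rounded rim. It rides on a fixed sprung plinth (130 by 180 mm, 8 mm high): a firm press makes it sink straight down, up to 16 mm, and it comes back.
- catch (a point): One of four sprung round catches inside the tub's short walls, 7.5 mm below the rim, sticking out 3 mm, at x = +-30 mm, y = +-71 mm from point rim; this one at +x +y. Pressed down just inside a catch (y = +-65 mm) the lid takes about 12 to 22 N, while the tub sinks too, then snaps some 5 mm home; a push of 28 N there is always enough.
- lid: Loose flat orange plastic lid, 0.1 kg: plate 110 (x) by 160 (y) by 5 mm, no knob, too wide to grip. Origin: centre of the plate's underside, z up. Below it a skirt 15 mm deep, 89 by 140 mm outside, round-edged, beaded at the bottom, enters the tub's mouth with 1 to 1.5 mm play a side. Home: plate on the rim, origin within 1 mm of point rim. It cracks above 60 N.
- lid_top (a point): Centre of the lid's top face, 5 mm above its origin. The lid starts flat on its skirt, origin 15 mm above the rim, turned 0.28 to 0.5 rad anticlockwise from square, up to 10 mm off-centre along y, 6 along x. An edge pushed sideways slides easily. Squared and centred to 3 mm it drops onto the catches, origin about 10 mm above the rim; one end may already slip under its catches.
- horseshoe: Blue enamel horseshoe magnet lying flat, 107 by 82 mm, 22 mm high. Loose bystander; origin under its middle.
- bolt: Galvanised iron bolt lying flat, 96 mm long, 24 mm high. Loose bystander; origin under its middle.
- compass: Round brass demonstration compass, 70 mm across, 18 mm high. Loose bystander; origin at the centre of its underside.
- cube: Clear acrylic cube of 60 mm with a steel ball inside. Loose bystander; origin at the centre of its underside.
- jar: Closed jar, 70 mm across and 100 mm high. Loose bystander; origin at the centre of its underside.
Mind the look-alikes: they are no part of the job. Of the things that look like the part that bears rim, the smaller one is meant.

How it is judged:
By the outcome, as a careful person would: the job done as asked, in the order asked, and still so for the second after the job is handed in, with the robot touching nothing.
It also fails if it takes over 69 s, if anything falls off the work surface, if the arm or the gripper's body presses on something with over 40 N, if the wrist force passes 120 N, or if a joint passes its speed limit or range.

## Working session

There is one attempt and no reset: what is moved stays moved. The work goes in short steps, Python scripts to look and compute and a tool call to move; the robot and the scene stay as the last step left them, time stands still between calls to the robot, and variables do not carry over. Pictures are saved under pics/ and viewed, about 8 in all and at most 12, crops included, and the job is handed in when it is done.

Besides the shell and the picture viewer there is one more tool, called after "Request:" in YAML: its name, and indented under it one key for each argument. arm_command: Moves the arm, as the interface text tells. Its arguments: {"type":"object","properties":{"moves":{"type":"array"},"gripper":{"type":"number"}},"required":["moves"]}

```bash
mkdir -p pics; ls
cat > h.py <<'E'
from rig import env
import numpy as np, cv2
from scipy.spatial.transform import Rotation as R
def cal(n):
    c=env.calibration(n); f=210/np.tan(np.radians(c["vertical_fov"])/2)
    return f,c["cx"],c["cy"],R.from_rotvec(c["rvec"]).as_matrix(),np.array(c["tvec"])
def ray(n,uv,z,c=None):
    f,cx,cy,M,t=c or cal(n); uv=np.atleast_2d(uv).astype(float)
    d=np.c_[(uv[:,0]-cx)/f,(uv[:,1]-cy)/f,np.ones(len(uv))]@M
    o=-M.T@t
    return o+d*((z-o[2])/d[:,2])[:,None]
def cloud(n,dep,c=None):
    f,cx,cy,M,t=c or cal(n); v,u=np.mgrid[:420,:560]
    p=np.stack([(u-cx)/f*dep,(v-cy)/f*dep,dep],-1)
    return (p-t)@M
def save(n,im,s=1):
    cv2.imwrite("pics/"+n+".png",cv2.resize(im[...,::-1],None,fx=s,fy=s))
E
python3 - <<'E'
from h import *
s=env.get_state(); print({k:np.round(v,3) for k,v in s.items()}, env.hold_point_z)
for n in("top","side"):
    c=env.calibration(n);print(n,c)
    im,d=env.read_camera(n); save(n+"0",im); np.savez("pics/"+n+"0.npz",im=im,d=d)
E
```

```text
pics
{'time': np.float64(0.0), 'joint_pos': array([-1.221,  0.092,  1.232,  0.   ,  1.82 , -0.057]), 'qvel': array([ 0.   , -0.002,  0.001,  0.   ,  0.001, -0.001]), 'effort': array([ 1.0000e-03, -4.4645e+01, -4.0644e+01,  7.0000e-02,  2.9000e-02,
       -0.0000e+00]), 'position': array([ 0.237, -0.551,  0.222]), 'ee_rot': array([ 0.979,  0.202, -0.   , -0.001]), 'wrist_force': array([-0.44 ,  0.371,  0.756]), 'moment': array([ 0.005, -0.043,  0.047]), 'gripper_width': np.float64(0.088)} 0.0187
top {'vertical_fov': 49.18816366701254, 'cx': 279.00498281620077, 'cy': 210.51045108594292, 'rvec': array([ 2.16046332, -2.20689687,  0.0952076 ]), 'tvec': array([5.54752721e-05, 5.23473797e-01, 1.48058975e+00])}
side {'vertical_fov': 57.051268502043484, 'cx': 285.91881825593276, 'cy': 211.14459825112496, 'rvec': array([ 0.09798413, -2.81634688,  1.31888787]), 'tvec': array([0.50053102, 0.08806208, 1.00080929])}
```

View pics/top0.png

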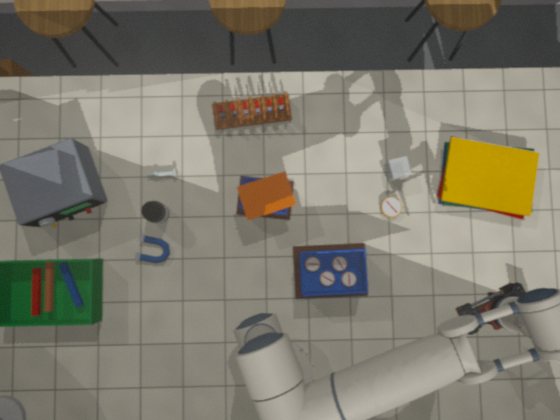

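View pics/side0.png

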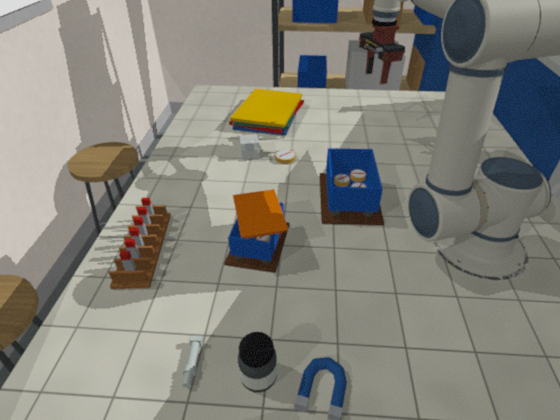

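The top view shows the lid (orange) at about (266,196), on the smaller blue tub on a brown plinth at (265,197). Three things could be mistaken for them: the larger open blue tub at (331,271), the green tray at (50,292) and the yellow folders at (490,177). I choose the smaller tub with the lid, and will now check it in a crop and measure it.

Run:
```python
from h import *
z=np.load("pics/top0.npz"); im,d=z["im"],z["d"]
c=im[165:230,225:305]; hsv=cv2.cvtColor(im,cv2.COLOR_RGB2HSV)
save("crop0",c,8)
P=cloud("top",d)
box=np.zeros((420,560),bool); box[160:235,220:310]=1
def rep(n,m,zz):
    m=m&box; k,l,st,ce=cv2.connectedComponentsWithStats(m.astype(np.uint8)); i=1+st[1:,4].argmax(); 
    m2=l==i
    print(n,m2.sum(),"z med",np.median(P[m2][:,2]), "cz pct",np.percentile(P[m2][:,2],[5,95]))
    cn=max(cv2.findContours(m.astype(np.uint8),0,1)[0] if 0 else cv2.findContours(m2.astype(np.uint8),cv2.RETR_EXTERNAL,cv2.CHAIN_APPROX_NONE)[0],key=cv2.contourArea)
    w=ray("top",cn[:,0],zz)[:,:2].astype(np.float32)
    r=cv2.minAreaRect(w*1000); print("   rect mm",np.round(r[0],1),np.round(r[1],1),r[2])
    return m2
H,S,V=[hsv[...,i].astype(int) for i in range(3)]
org=(H<14)&(S>170)&(V>120)
blue=(H>105)&(H<130)&(S>120)
brown=((H<15)|(H>170))&(S>60)&(V<110)&~org
rep("lid",org,0.106)
rep("blue",blue,0.086); 
rep("tub+lid",blue|org,0.086)
rep("all",blue|org|brown,0.008)
rep("brown",brown,0.008)
for uv in[(266,196),(242,190),(285,212),(242,212),(291,190)]: print(uv,P[uv[1],uv[0]],hsv[uv[1],uv[0]])
```

```text
lid 1276 z med 0.10552330378022043 cz pct [0.10081314 0.11054521]
   rect mm [563.9  28.9] [105.8 156.1] 16.63033676147461
blue 21 z med 0.08418038661098665 cz pct [0.04981783 0.09004468]
   rect mm [511.8 -16.7] [31.3  3.1] 88.79437255859375
tub+lid 1276 z med 0.10552330378022043 cz pct [0.10081314 0.11054521]
   rect mm [566.2  29.3] [107.3 158.3] 16.630321502685547
all 1429 z med 0.10502967561364887 cz pct [0.00832585 0.11037692]
   rect mm [575.7  35. ] [180.5 152.9] 87.27935028076172
brown 101 z med 0.008915143371087977 cz pct [0.00191185 0.01322273]
   rect mm [504.6  -3.3] [33.4 99.3] 13.907976150512695
(266, 196) [0.56261986 0.02889303 0.10418711] [ 13 195 145]
(242, 190) [0.58244586 0.10267474 0.10757792] [ 14 184 144]
(285, 212) [ 0.51307079 -0.02922678  0.08597798] [111 139 123]
(242, 212) [0.52149384 0.11047253 0.01491919] [ 11 106  70]
(291, 190) [ 0.57938653 -0.04890911  0.10689989] [ 12 166 129]
```

View pics/crop0.png

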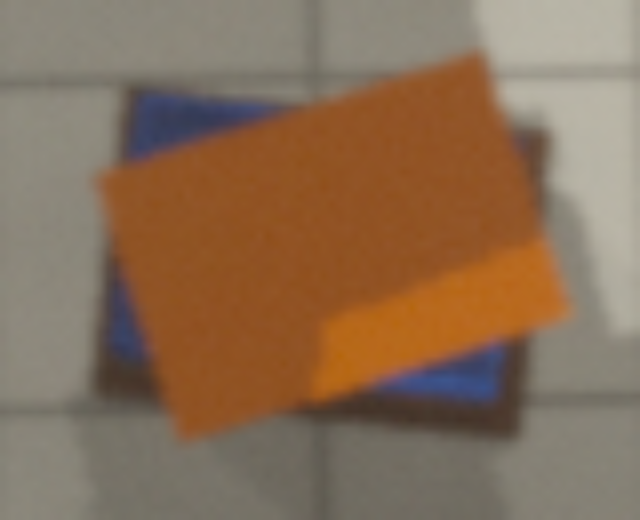

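The crop confirms the orange lid lies crooked on the smaller blue tub. The tub and plinth run slightly clockwise in the image, and the lid is about 0.41 rad anticlockwise from them. Next I move above it for a closer look.

Request:
arm_command:
  moves:
    - [[0.044, -0.034, -0.014, 0, 0, 0], [0.044, -0.034, -0.014, 0, 0, 0], [0.044, -0.034, -0.014, 0, 0, 0], [0.044, -0.034, -0.014, 0, 0, 0], [0.044, -0.034, -0.014, 0, 0, 0], [0.044, -0.034, -0.014, 0, 0, 0], [0.044, -0.034, -0.014, 0, 0, 0], [0.044, -0.034, -0.014, 0, 0, 0], [0.044, -0.034, -0.014, 0, 0, 0], [0.044, -0.034, -0.014, 0, 0, 0], [0.044, -0.034, -0.014, 0, 0, 0], [0.044, -0.034, -0.014, 0, 0, 0]]
  gripper: 0

```text
time: 1.6
position: [0.5614, 0.0343, 0.3907]
ee_rot: [0.979, 0.202, -0.0, 0.0]
wrist_force: [0.5, -1.0, 1.0]
gripper_width: 0.0875
```

Request:
arm_command:
  moves:
    - [[0, 0, 0, 0, 0, 10], [0, 0, 0, 0, 0, 10], [0, 0, 0, 0, 0, 10], [0, 0, 0, 0, 0, 0]]

```text
time: 2.1
position: [0.5609, 0.0326, 0.3901]
ee_rot: [0.998, -0.058, -0.0, 0.0]
wrist_force: [0.2, -0.2, 1.4]
gripper_width: 0.0879
```

Run:
```python
from h import *
s=env.get_state(); print({k:np.round(v,3) for k,v in s.items()})
f,cx,cy,M,t=cal("wrist"); o=-M.T@t; print("cam",o,M[2],f)
im,d=env.read_camera("wrist"); save("w1",im); np.savez("pics/w1.npz",im=im,d=d)
```

```text
{'time': np.float64(2.1), 'joint_pos': array([-2.000e-03,  9.500e-02,  9.220e-01, -0.000e+00,  2.126e+00,
        1.683e+00]), 'qvel': array([-0.004, -0.003, -0.001,  0.001,  0.   , -0.08 ]), 'effort': array([ 5.2000e-02, -4.2031e+01, -3.7965e+01, -9.0000e-03, -7.0000e-02,
        1.0100e+00]), 'position': array([0.561, 0.033, 0.39 ]), 'ee_rot': array([ 0.998, -0.058, -0.   ,  0.   ]), 'wrist_force': array([ 0.19 , -0.242,  1.414]), 'moment': array([ 0.08 ,  0.022, -0.013]), 'gripper_width': np.float64(0.088)}
cam [0.63055101 0.02670653 0.55116958] [-0.25340463  0.02944692 -0.96691208] 347.6554796128079
```

View pics/w1.png

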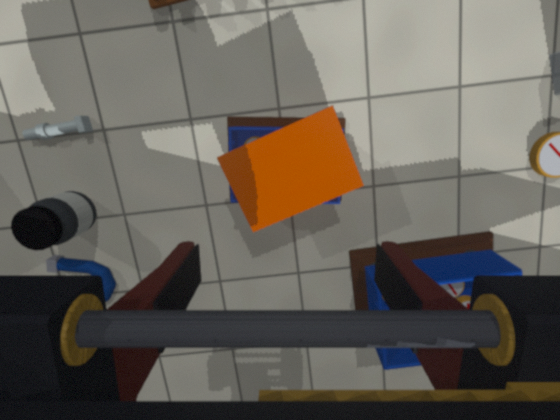

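The lid is at (290,168) in the wrist view. The tub's visible rim edges are left at column 228, bottom at row 203 and right at column 341, and the plinth's far edge is at row 118. I'll fit lines to these.

```bash
cat >> h.py <<'E'
def masks(im):
    hsv=cv2.cvtColor(im,cv2.COLOR_RGB2HSV); H,S,V=[hsv[...,i].astype(int) for i in range(3)]
    org=(H<16)&(S>170)&(V>110); blue=(H>105)&(H<130)&(S>120); brown=((H<18)|(H>170))&(S>80)&(V<110)&~org
    return org,blue,brown
def lidrect(im,c,z,n="wrist",box=None):
    org=masks(im)[0].astype(np.uint8)
    if box: m=np.zeros_like(org); m[box]=1; org*=m
    cn=max(cv2.findContours(org,cv2.RETR_EXTERNAL,cv2.CHAIN_APPROX_NONE)[0],key=cv2.contourArea)
    r=cv2.minAreaRect((ray(n,cn[:,0],z,c)[:,:2]*1000).astype(np.float32))
    (w,h),a=r[1],r[2]
    if w>h: a-=90   # long axis along y at yaw a
    a=(a+90)%180-90
    return np.array(r[0])/1000,(w,h),a
E
python3 - <<'E'
from h import *
z=np.load("pics/w1.npz"); im,d=z["im"],z["d"]; c=cal("wrist")
org,blue,brown=masks(im)
print("lid",lidrect(im,c,0.106)); P=cloud("wrist",d,c); print("lid z",np.median(P[150:190,270:310,2]))
box=np.zeros((420,560),bool); box[100:215,215:350]=1
b=(blue|org)&box
# rim edges
L=[(np.where(b[r,:300])[0][0]-.5,r) for r in range(130,148)]+[(np.where(b[r,:300])[0][0]-.5,r) for r in range(186,199)]
B=[(u,np.where(blue[:,u]&box[:,u])[0][-1]+.5) for u in list(range(234,240))+list(range(322,337))]
Rr=[(np.where(blue[r]&box[r])[0][-1]+.5,r) for r in range(192,200)]
T=[(u,np.where((blue|brown)[100:,u])[0][0]+99.5) for u in range(235,310)]
Tb=[(u,np.where(blue[100:,u]&box[100:,u])[0][0]+99.5) for u in range(235,280)]
for n,p,zz in(("L",L,.085),("B",B,.085),("R",Rr,.085),("Tplinth",T,.008),("Trim",Tb,.085)):
    w=ray("wrist",p,zz,c)[:,:2]; v=cv2.fitLine(w.astype(np.float32),cv2.DIST_HUBER,0,1e-4,1e-4).ravel()
    a=np.degrees(np.arctan2(v[1],v[0])); print(n,"dir deg",a%180,"pt",v[2:],w[0],w[-1])
print(np.array(L)[:, 0]); print(np.array(Tb)[:,1]); print(np.array(B)[:,1])
q=P[blue&box]; q=q[(q[:,2]>.08)&(q[:,2]<.092)]; print(len(q),np.median(q[:,2]))
E
```

```text
lid (array([0.56608118, 0.02953581]), (109.51386260986328, 158.9218292236328), 17.181964874267578)
lid z 0.10493125516451918Traceback (most recent call last):
  File "<stdin>", line 9, in <module>
IndexError: index -1 is out of bounds for axis 0 with size 0
```

```bash
cat > rim.py <<'E'
from h import *
z=np.load("pics/w1.npz"); im,d=z["im"],z["d"]; c=cal("wrist"); P=cloud("wrist",d,c)
org,blue,brown=masks(im)
box=np.zeros((420,560),bool); box[100:215,215:350]=1; bl=blue&box
def rows(rs,i,m): return [(np.where(m[r])[0][i]+(.5 if i else -.5),r) for r in rs if m[r].any()]
def cols(us,i,m): return [(u,np.where(m[:,u])[0][i]+(.5 if i else -.5)) for u in us if m[:,u].any()]
S=(("L",rows(list(range(130,148))+list(range(184,199)),0,bl),.085),("B",cols(list(range(232,300))+list(range(320,338)),-1,bl),.085),
("R",rows(range(186,200),-1,bl),.085),("Tplinth",cols(range(235,305),0,(bl|brown)&box),.008),("Trim",cols(range(235,280),0,bl),.085))
for n,p,zz in S:
    w=ray("wrist",p,zz,c)[:,:2]; v=cv2.fitLine(w.astype(np.float32),cv2.DIST_HUBER,0,1e-4,1e-4).ravel()
    a=np.degrees(np.arctan2(v[1],v[0])); print(n,"dir deg",round(a%180,1),"pt",v[2:],w[0].round(4),w[-1].round(4)); print([float(x[0 if n in"LR" else 1]) for x in p][::3])
q=P[bl]; q=q[(q[:,2]>.08)&(q[:,2]<.092)]; print(len(q),np.median(q[:,2]))
save("w1c",im[100:220,210:370],5)
E
python3 rim.py
```

```text
L dir deg 173.1 pt [0.5999946  0.10829999] [0.6256 0.1048] [0.5353 0.1162]
[228.5, 228.5, 228.5, 228.5, 228.5, 228.5, 230.5, 230.5, 230.5]
B dir deg 44.1 pt [0.5941072  0.05476495] [0.5301 0.1149] [ 0.5111 -0.0285]
[201.5, 201.5, 145.5, 143.5, 140.5, 137.5, 135.5, 134.5, 134.5, 135.5, 134.5, 132.5, 131.5, 130.5, 129.5, 128.5, 203.5, 203.5, 203.5]
R dir deg 81.3 pt [0.53429216 0.07644593] [0.5434 0.1136] [ 0.517  -0.0324]
[231.5, 232.5, 339.5]
Tplinth dir deg 83.5 pt [0.63526005 0.04692958] [0.6433 0.1049] [0.6306 0.0061]
[116.5, 116.5, 116.5, 117.5, 117.5, 117.5, 117.5, 117.5, 117.5, 117.5, 117.5, 117.5, 117.5, 117.5, 117.5, 117.5, 117.5, 117.5, 117.5, 117.5, 117.5, 117.5, 117.5]
Trim dir deg 83.5 pt [0.6259477  0.06851958] [0.629  0.0957] [0.6229 0.0413]
[126.5, 126.5, 126.5, 126.5, 126.5, 126.5, 126.5, 126.5, 126.5, 126.5, 126.5, 126.5, 126.5, 126.5, 126.5]
341 0.08450589721860421
```

View pics/w1c.png

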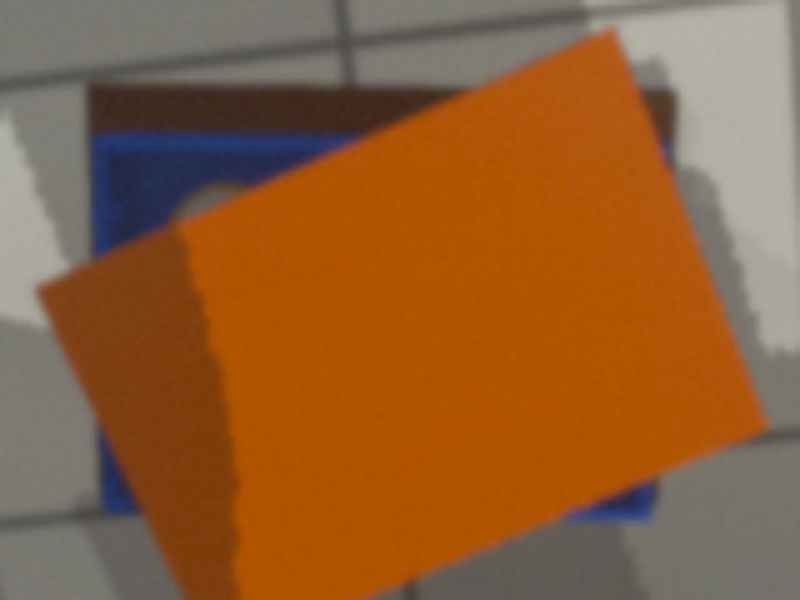

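The crop shows the rim corners at crop pixels (93,133), (103,513) and (655,520), and the plinth's far corners at (88,85) and (677,92). I'll cast rays through these.

Run:
```python
from h import *
f=lambda p:np.array(p)/5+[209.6,99.6]
r=ray("wrist",f([(93,133),(103,514),(656,521)]),.085)[:,:2]; p=ray("wrist",f([(88,85),(677,91)]),.008)[:,:2]
print(r,p)
print("sizes",np.linalg.norm(r[0]-r[1]),np.linalg.norm(r[1]-r[2]),np.linalg.norm(p[0]-p[1]))
c=(r[0]+r[2])/2; print("c rim",c)
for a,b in((r[1],r[0]),): v=b-a; print("x dir",np.degrees(np.arctan2(v[1],v[0])))
for a,b in((r[2],r[1]),(p[1],p[0])): v=b-a; print("yaw from y dir",np.degrees(np.arctan2(v[1],v[0]))-90)
y=np.radians(-6.7); pm=p.mean(0)-.065*np.array([np.cos(y),np.sin(y)]); print("c plinth",pm)
```

```text
[[ 0.63039759  0.10447585]
 [ 0.52916659  0.11760464]
 [ 0.51006258 -0.03371847]] [[ 0.64446293  0.11661571]
 [ 0.62274411 -0.05981522]]
sizes 0.10207879390011929 0.15252424875745374 0.17776270265784547
c rim [0.57023008 0.03537869]
x dir -7.3895240038071535
yaw from y dir -7.195326800450687
yaw from y dir -7.017857957398505
c plinth [0.56904743 0.03598385]
```

The measurements agree with the given sizes:
- **Rim:** 102 × 152.5 mm, centre (0.570, 0.0355), yaw −7.1°.
- **Lid:** centre (0.566, 0.0295), yaw +17.2°, so 0.425 rad crooked and about (−3, −6) mm off in the tub frame.

The tool x axis nearly matches tub x, and tool y matches −tub y. I'll push at the −x/+y corner first, with the fingers closed.

Request:
arm_command:
  moves:
    - [[0, 0, 0, 0, 0, 0.5], [-0.054, -0.015, 0.03, 0, 0, 0], [-0.054, -0.015, 0.03, 0, 0, 0], [0, 0, 0.055, 0, 0, 0], [0, 0, 0.055, 0, 0, 0], [0, 0, 0.055, 0, 0, 0], [0, 0, 0.055, 0, 0, 0], [0, 0, 0.015, 0, 0, 0], [0, 0, 0, 0, 0, 0]]
  gripper: 1

```text
time: 3.28
position: [0.4592, 0.0751, 0.097]
ee_rot: [0.998, -0.062, -0.0, 0.0]
wrist_force: [-0.3, 0.1, 0.8]
gripper_width: 0.0019
```

```bash
cat >> h.py <<'E'
C0=np.array([.570,.0355]); YAW=np.radians(-7.1)
def tub(p): 
    c,s=np.cos(YAW),np.sin(YAW); return (np.asarray(p)[...,:2]-C0)@np.array([[c,-s],[s,c]])
def tcp():
    s=env.get_state(); q=R.from_quat(s["ee_rot"]); x=q.apply([1,0,0]); print("t",round(float(s["time"]),2),"tcp tub mm",(tub(s["position"])*1000).round(1),"z",(s["position"][2]*1000).round(1),"yaw rel",round(np.degrees(np.arctan2(x[1],x[0])-YAW),2),"tilt",(q.apply([0,0,1])[:2]).round(4),"F",s["wrist_force"].round(1))
def look(n,z=.106,cam="wrist",box=None,s=1):
    tcp(); c=cal(cam); im,d=env.read_camera(cam); save(n,im,s); np.savez("pics/"+n+".npz",im=im,d=d)
    ce,sz,a=lidrect(im,c,z,cam,box); print(cam,"lid tub mm",(tub(ce)*1000).round(1),"size",np.round(sz,1),"rel yaw",round(a-np.degrees(YAW),2))
    return im,d
E
python3 -c "
from h import *
tcp(); look('top1',cam='top',box=(slice(150,240),slice(210,320)))"
```

```text
t 3.27 tcp tub mm [-114.9   25.6] z 97.0 yaw rel -0.06 tilt [-0.0005 -0.    ] F [-0.3  0.1  0.8]
t 3.27 tcp tub mm [-114.9   25.6] z 97.0 yaw rel -0.06 tilt [-0.0005 -0.    ] F [-0.3  0.1  0.8]
top lid tub mm [-3.2 -8.5] size [107.  158.2] rel yaw 23.05
```

Request:
arm_command:
  moves:
    - [[0.008, 0, 0, 0, 0, 0], [0.007, 0, 0, 0, 0, 0], [0.0045, -0.002, 0, 0, 0, 0], [0.0045, -0.002, 0, 0, 0, 0], [0.0045, -0.002, 0, 0, 0, 0], [0.0045, -0.002, 0, 0, 0, 0], [0.0045, -0.002, 0, 0, 0, 0], [0, 0, 0, 0, 0, 0]]

```text
time: 4.32
position: [0.4979, 0.0804, 0.0965]
ee_rot: [0.998, -0.063, -0.0, 0.0]
wrist_force: [-0.1, 0.1, -0.1]
gripper_width: 0.0006
```

```bash
python3 -c "
from h import *
look('w2')
look('top2',cam='top',box=(slice(150,240),slice(210,320)))"
```

```text
t 4.33 tcp tub mm [-77.1  35.7] z 96.5 yaw rel -0.09 tilt [-0.0001 -0.0001] F [-0.1  0.1 -0.1]
wrist lid tub mm [ 4.8 -1. ] size [107.4 146.3] rel yaw 15.14
t 4.38 tcp tub mm [-77.2  35.6] z 96.5 yaw rel -0.09 tilt [-0.0002 -0.0001] F [-0.2  0.5  0.4]
top lid tub mm [ 8.2 -9. ] size [105.4 155.6] rel yaw 14.06
```

Request:
arm_command:
  moves:
    - [[-0.018, 0, 0, 0, 0, 0], [0, 0, -0.04, 0, 0, 0], [0, 0, -0.02, 0, 0, 0], [0.052, 0.0225, 0, 0, 0, 0], [0.052, 0.0225, 0, 0, 0, 0], [0.052, 0.0225, 0, 0, 0, 0], [0.052, 0.0225, 0, 0, 0, 0], [0, 0, 0, 0, 0, 0], [0, 0, 0.04, 0, 0, 0], [0, 0, 0.02, 0, 0, 0], [0, 0, 0, 0, 0, 0]]

```text
time: 5.8
position: [0.6734, -0.0321, 0.0948]
ee_rot: [0.998, -0.062, -0.002, -0.0]
wrist_force: [-0.3, 0.1, 0.7]
gripper_width: 0.0004
```

```bash
python3 -c "
from h import *
look('w3')
look('top3',cam='top',box=(slice(150,240),slice(210,320)))"
```

```text
t 5.8 tcp tub mm [110.9 -54.3] z 94.8 yaw rel -0.06 tilt [-0.0037  0.0005] F [-0.3  0.1  0.7]
wrist lid tub mm [52.2 23.9] size [15.8 12.2] rel yaw -0.02
t 5.85 tcp tub mm [111.9 -54.4] z 96.9 yaw rel -0.07 tilt [-0.0007  0.0001] F [0.5 0.4 1.1]
top lid tub mm [ 30.3 -45.7] size [83.6 84.4] rel yaw 95.91
```

Request:
arm_command:
  moves:
    - [[-0.008, 0, 0, 0, 0, 0], [-0.008, 0, 0, 0, 0, 0], [-0.0045, 0.001, 0, 0, 0, 0], [-0.0045, 0.001, 0, 0, 0, 0], [-0.0045, 0.001, 0, 0, 0, 0], [-0.0045, 0.001, 0, 0, 0, 0], [-0.0045, 0.001, 0, 0, 0, 0], [-0.0045, 0.001, 0, 0, 0, 0], [0, 0, 0, 0, 0, 0], [0.02, 0, 0, 0, 0, 0], [0, 0, -0.06, 0, 0, 0], [0, 0, -0.05, 0, 0, 0]]

```text
time: 7.4
position: [0.6514, -0.0358, 0.2078]
ee_rot: [0.998, -0.063, -0.0, -0.0]
wrist_force: [1.3, -0.6, 0.8]
gripper_width: 0.0007
```

Request:
arm_command:
  moves:
    - [[-0.02, -0.02, -0.05, 0, 0, 0], [-0.04, -0.03, -0.02, 0, 0, 0], [-0.04, 0, 0, 0, 0, 0], [0, 0, 0, 0, 0, 0]]

```text
time: 7.9
position: [0.557, 0.027, 0.2779]
ee_rot: [0.998, -0.062, 0.001, -0.0]
wrist_force: [-1.3, -0.8, 0.3]
gripper_width: -0.0001
```

```bash
python3 -c "
from h import *
im,d=look('w4')"
```

```text
t 7.9 tcp tub mm [-11.9 -10. ] z 277.9 yaw rel -0.02 tilt [0.0019 0.    ] F [-1.3 -0.8  0.3]
wrist lid tub mm [-4.1 -3.5] size [159.6 111.2] rel yaw 6.48
```

View pics/w4.png

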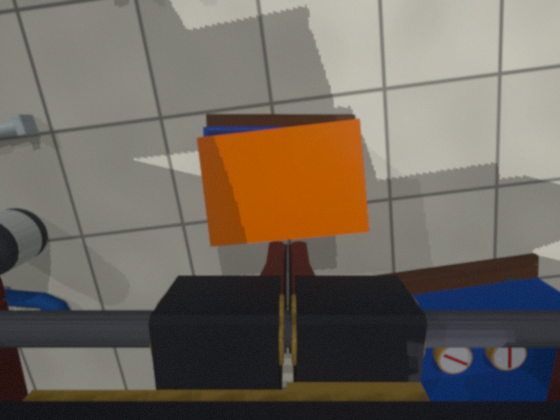

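Request:
arm_command:
  moves:
    - [[-0.042, -0.009, 0, 0, 0, 0], [-0.041, 0, 0, 0, 0, 0], [0, 0, 0, 0, 0, 0], [0, 0, 0.06, 0, 0, 0], [0, 0, 0.06, 0, 0, 0], [0, 0, 0.06, 0, 0, 0], [0, 0, 0, 0, 0, 0], [0.008, 0, 0, 0, 0, 0], [0.005, 0, 0, 0, 0, 0], [0.004, 0, 0, 0, 0, 0], [0.004, 0, 0, 0, 0, 0], [0, 0, 0, 0, 0, 0]]
  gripper: 0.32

```text
time: 9.45
position: [0.4986, 0.0429, 0.097]
ee_rot: [0.998, -0.063, 0.001, 0.0]
wrist_force: [0.9, 0.2, -0.4]
gripper_width: 0.0597
```

Request:
arm_command:
  moves:
    - [[0.003, 0, 0, 0, 0, 0], [0.003, 0, 0, 0, 0, 0], [0.002, 0, 0, 0, 0, 0], [0, 0, 0, 0, 0, 0]]

```text
time: 9.95
position: [0.5059, 0.0421, 0.0964]
ee_rot: [0.998, -0.063, -0.0, -0.0]
wrist_force: [-1.7, 2.3, 0.3]
gripper_width: 0.0599
```

```bash
python3 -c "
from h import *
im,d=look('w5'); look('top5',cam='top',box=(slice(150,240),slice(210,320)))"
```

```text
t 9.95 tcp tub mm [-64.4  -1.3] z 96.4 yaw rel -0.08 tilt [-0.0005  0.0001] F [-1.7  2.3  0.3]
wrist lid tub mm [-1.4 -3.5] size [163.5 103. ] rel yaw -0.06
t 10.0 tcp tub mm [-64.4  -1.4] z 96.5 yaw rel -0.09 tilt [-0.0002 -0.0001] F [-2.4  1.7 -0.8]
top lid tub mm [35.9 -8.2] size [163.5  64.7] rel yaw -13.7
```

Request:
arm_command:
  moves:
    - [[-0.015, 0, 0, 0, 0, 0], [0, 0, -0.06, 0, 0, 0], [0, 0, -0.06, 0, 0, 0], [0.034, 0, -0.05, 0, 0, 0], [0.034, 0, -0.01, 0, 0, 0], [0, 0, 0, 0, 0, 0]]
  gripper: 1

```text
time: 10.8
position: [0.5605, 0.0344, 0.2766]
ee_rot: [0.998, -0.064, 0.001, 0.0]
wrist_force: [-0.7, 0.3, -0.5]
gripper_width: 0.0034
```

```bash
python3 -c "
from h import *
im,d=look('w6'); P=cloud('wrist',d); org=masks(im)[0]; org[240:]=0
T=tub(P)*1000; q=P[...,2]*1000
for x in(-45,0,45):
  print([round(float(np.median(q[org&(abs(T[...,0]-x)<6)&(abs(T[...,1]-y)<6)])),1) for y in(-70,-35,0,35,70)])
"
```

```text
t 10.8 tcp tub mm [-9.3 -2.2] z 276.6 yaw rel -0.18 tilt [ 0.0013 -0.0011] F [-0.7  0.3 -0.5]
wrist lid tub mm [ 0.6 -0.3] size [153.2 107.6] rel yaw -0.7
[100.2, 97.5, 94.9, 92.3, 89.8]
[100.2, 97.6, 94.9, 92.3, 89.8]
[100.1, 97.4, 94.8, 92.3, 89.6]
```

View pics/w6.png

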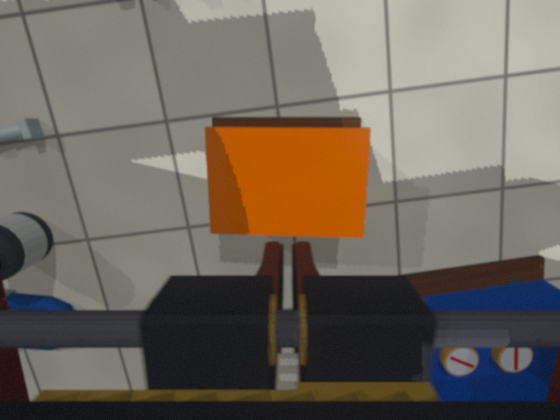

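The lid is squared and has dropped in at about (0.6, −0.3) mm with −0.7° yaw. The +y end is already near home (top at about 90 mm) and the −y end rests on its catches (about 100 mm). I'll now press corner by corner, starting at (+30, −65).

Request:
arm_command:
  moves:
    - [[0.039, 0.0315, 0, 0, 0, 0.2], [0, 0.0315, 0, 0, 0, 0], [0, 0, 0.06, 0, 0, 0], [0, 0, 0.06, 0, 0, 0], [0, 0, 0.04, 0, 0, 0], [0, 0, 0, 0, 0, 0], [0, 0, 0.005, 0, 0, 0], [0, 0, 0.005, 0, 0, 0], [0, 0, 0, 0, 0, 0]]
  gripper: 1

```text
time: 11.98
position: [0.5897, -0.032, 0.1078]
ee_rot: [0.998, -0.064, 0.001, 0.0]
wrist_force: [0.0, 0.4, -0.4]
gripper_width: 0.0004
```

Request:
arm_command:
  moves:
    - [[0, 0, 0.001, 0, 0, 0], [0, 0, 0.001, 0, 0, 0], [0, 0, 0.001, 0, 0, 0], [0, 0, 0.001, 0, 0, 0], [0, 0, 0.001, 0, 0, 0], [0, 0, 0.001, 0, 0, 0], [0, 0, 0.001, 0, 0, 0], [0, 0, 0, 0, 0, 0]]

```text
time: 12.98
position: [0.5896, -0.0319, 0.1004]
ee_rot: [0.998, -0.064, 0.001, -0.0]
wrist_force: [-0.4, 0.5, 4.7]
gripper_width: 0.0004
```

```bash
python3 -c "
from h import *
tcp()"
```

```text
t 12.97 tcp tub mm [ 27.8 -64.5] z 100.4 yaw rel -0.29 tilt [0.0013 0.0001] F [-0.4  0.5  4.7]
```

Request:
arm_command:
  moves:
    - [[0, 0, 0.001, 0, 0, 0], [0, 0, 0.001, 0, 0, 0], [0, 0, 0.001, 0, 0, 0], [0, 0, 0.001, 0, 0, 0], [0, 0, 0, 0, 0, 0]]

```text
time: 13.6
position: [0.59, -0.0318, 0.0975]
ee_rot: [0.998, -0.064, 0.001, -0.0]
wrist_force: [-1.1, 1.1, 8.8]
gripper_width: 0.0004
```

Request:
arm_command:
  moves:
    - [[0, 0, 0.001, 0, 0, 0], [0, 0, 0.001, 0, 0, 0], [0, 0, 0.001, 0, 0, 0], [0, 0, 0, 0, 0, 0]]

```text
time: 14.1
position: [0.5903, -0.0317, 0.0954]
ee_rot: [0.998, -0.064, 0.002, -0.0]
wrist_force: [-1.2, 1.2, 11.9]
gripper_width: 0.0007
```

Request:
arm_command:
  moves:
    - [[0, 0, 0.001, 0, 0, 0], [0, 0, 0.001, 0, 0, 0], [0, 0, 0.001, 0, 0, 0], [0, 0, 0.001, 0, 0, 0], [0, 0, 0, 0, 0, 0]]

```text
time: 14.72
position: [0.5906, -0.0317, 0.0927]
ee_rot: [0.998, -0.064, 0.003, -0.0]
wrist_force: [-3.3, 2.3, 17.4]
gripper_width: 0.0005
```

Request:
arm_command:
  moves:
    - [[0, 0, 0.001, 0, 0, 0], [0, 0, 0.001, 0, 0, 0], [0, 0, 0.001, 0, 0, 0], [0, 0, 0, 0, 0, 0]]

```text
time: 15.22
position: [0.5912, -0.0319, 0.0905]
ee_rot: [0.998, -0.064, 0.004, -0.0]
wrist_force: [-1.0, 1.8, 17.4]
gripper_width: 0.0005
```

Request:
arm_command:
  moves:
    - [[0, 0, 0.001, 0, 0, 0], [0, 0, 0.001, 0, 0, 0], [0, 0, 0.001, 0, 0, 0], [0, 0, 0, 0, 0, 0]]

```text
time: 15.72
position: [0.591, -0.0323, 0.0861]
ee_rot: [0.998, -0.064, 0.003, 0.0]
wrist_force: [-0.2, -0.9, 12.9]
gripper_width: 0.0007
```

Request:
arm_command:
  moves:
    - [[0, 0, 0.001, 0, 0, 0], [0, 0, 0.001, 0, 0, 0], [0, 0, 0.001, 0, 0, 0], [0, 0, 0, 0, 0, 0]]

```text
time: 16.23
position: [0.591, -0.0323, 0.0841]
ee_rot: [0.998, -0.065, 0.003, 0.0]
wrist_force: [-2.3, 0.2, 18.8]
gripper_width: 0.0006
```

It snapped: the force dropped from 17.4 to 12.9 N and the tool sank past the spring line. Next corner is (−30, −65).

Request:
arm_command:
  moves:
    - [[0, 0, -0.01, 0, 0, 0], [0, 0, -0.02, 0, 0, 0], [-0.03, 0, 0, 0, 0, 0], [-0.028, 0, 0, 0, 0, 0], [0, 0, 0, 0, 0, 0], [0, 0, 0.005, 0, 0, 0], [0, 0, 0.002, 0, 0, 0], [0, 0, 0.002, 0, 0, 0], [0, 0, 0.002, 0, 0, 0], [0, 0, 0.002, 0, 0, 0], [0, 0, 0, 0, 0, 0]]

```text
time: 17.6
position: [0.5316, -0.0245, 0.0964]
ee_rot: [0.998, -0.064, -0.0, -0.0]
wrist_force: [-0.5, -0.3, 0.0]
gripper_width: 0.0006
```

Request:
arm_command:
  moves:
    - [[0, 0, 0.001, 0, 0, 0], [0, 0, 0.001, 0, 0, 0], [0, 0, 0.001, 0, 0, 0], [0, 0, 0.001, 0, 0, 0], [0, 0, 0.001, 0, 0, 0], [0, 0, 0, 0, 0, 0]]

```text
time: 18.35
position: [0.5316, -0.0245, 0.0915]
ee_rot: [0.998, -0.064, -0.0, -0.0]
wrist_force: [0.9, 0.4, 0.1]
gripper_width: 0.0006
```

Request:
arm_command:
  moves:
    - [[0, 0, 0.001, 0, 0, 0], [0, 0, 0.001, 0, 0, 0], [0, 0, 0.001, 0, 0, 0], [0, 0, 0.001, 0, 0, 0], [0, 0, 0, 0, 0, 0]]

```text
time: 18.98
position: [0.5318, -0.0246, 0.089]
ee_rot: [0.998, -0.064, 0.0, 0.0]
wrist_force: [-3.6, -0.2, 7.6]
gripper_width: 0.0005
```

Request:
arm_command:
  moves:
    - [[0, 0, 0.001, 0, 0, 0], [0, 0, 0.001, 0, 0, 0], [0, 0, 0.001, 0, 0, 0], [0, 0, 0.001, 0, 0, 0], [0, 0, 0, 0, 0, 0]]

```text
time: 19.6
position: [0.5319, -0.0245, 0.0862]
ee_rot: [0.998, -0.064, 0.001, 0.0]
wrist_force: [-6.8, 0.8, 13.0]
gripper_width: 0.0006
```

Request:
arm_command:
  moves:
    - [[0, 0, 0.001, 0, 0, 0], [0, 0, 0.001, 0, 0, 0], [0, 0, 0.001, 0, 0, 0], [0, 0, 0.001, 0, 0, 0], [0, 0, 0, 0, 0, 0]]

```text
time: 20.23
position: [0.5319, -0.0246, 0.0834]
ee_rot: [0.998, -0.064, 0.001, 0.0]
wrist_force: [-10.2, 0.8, 18.0]
gripper_width: 0.0004
```

Request:
arm_command:
  moves:
    - [[0, 0, 0.001, 0, 0, 0], [0, 0, 0.001, 0, 0, 0], [0, 0, 0.001, 0, 0, 0], [0, 0, 0.001, 0, 0, 0], [0, 0, 0, 0, 0, 0]]

```text
time: 20.85
position: [0.532, -0.0246, 0.0806]
ee_rot: [0.998, -0.064, 0.001, 0.0]
wrist_force: [-12.5, 1.2, 23.6]
gripper_width: 0.0007
```

```bash
python3 -c "
from h import *
tcp()"
```

```text
t 20.85 tcp tub mm [-30.3 -64.3] z 80.6 yaw rel -0.29 tilt [ 0.0027 -0.0005] F [-12.5   1.2  23.6]
```

Request:
arm_command:
  moves:
    - [[0, 0, 0.001, 0, 0, 0], [0, 0, 0.001, 0, 0, 0], [0, 0, 0.001, 0, 0, 0], [0, 0, 0, 0, 0, 0]]

```text
time: 21.35
position: [0.532, -0.0246, 0.0785]
ee_rot: [0.998, -0.064, 0.002, 0.0]
wrist_force: [-14.4, 1.7, 27.7]
gripper_width: 0.0003
```

Request:
arm_command:
  moves:
    - [[0, 0, -0.01, 0, 0, 0], [0, 0, -0.02, 0, 0, 0], [0, 0, -0.06, 0, 0, 0], [0, -0.06, -0.06, 0, 0, 0], [0.02, 0, -0.05, 0, 0, 0], [0, 0, 0, 0, 0, 0]]

```text
time: 22.1
position: [0.5594, 0.017, 0.2616]
ee_rot: [0.998, -0.064, 0.004, -0.0]
wrist_force: [0.5, -0.2, -0.8]
gripper_width: 0.0008
```

```bash
cat > chk.py <<'E'
from h import *
import sys
im,d=look(sys.argv[1],z=.092); P=cloud('wrist',d); org=masks(im)[0]; org[240:]=0
T=tub(P)*1000; q=P[...,2]*1000
for x in(-45,0,45):
  print([round(float(np.median(q[org&(abs(T[...,0]-x)<6)&(abs(T[...,1]-y)<6)])),1) for y in(-70,-35,0,35,70)])
E
python3 chk.py w7
```

```text
t 22.1 tcp tub mm [ -8.3 -19.7] z 261.6 yaw rel -0.25 tilt [ 0.0081 -0.0004] F [ 0.5 -0.2 -0.8]
wrist lid tub mm [1.  0.6] size [157.3 108.4] rel yaw -0.2
[87.0, 87.1, 86.9, 86.8, 86.9]
[86.7, 86.8, 86.8, 86.8, 86.9]
[86.6, 86.7, 86.6, 86.6, 86.6]
```

The lid looks level already. I'll still press the two +y corners firmly to be sure, then re-check once the arm has settled.

Request:
arm_command:
  moves:
    - [[0, 0, 0, 0, 0, 0], [0, 0, 0, 0, 0, 0], [0, 0, 0, 0, 0, 0]]

```text
time: 22.52
position: [0.5567, 0.0166, 0.2557]
ee_rot: [0.998, -0.065, -0.001, 0.0]
wrist_force: [-0.2, -0.5, -0.9]
gripper_width: 0.0004
```

```bash
python3 chk.py w8
```

```text
t 22.52 tcp tub mm [-10.8 -20.4] z 255.7 yaw rel -0.31 tilt [-0.0019  0.0001] F [-0.2 -0.5 -0.9]
wrist lid tub mm [1.1 0.8] size [157.2 109.1] rel yaw 0.08
[90.2, 90.2, 90.4, 90.2, 90.2]
[90.2, 90.2, 90.2, 90.3, 90.3]
[90.3, 90.4, 90.4, 90.4, 90.4]
```

Settled, the lid is level at 90.3 ± 0.1 mm over the whole plate, about 91 after the depth bias, which is home. Now the +y corners.

Request:
arm_command:
  moves:
    - [[0.041, -0.042, 0, 0, 0, 0], [0, -0.043, 0, 0, 0, 0], [0, 0, 0.06, 0, 0, 0], [0, 0, 0.06, 0, 0, 0], [0, 0, 0.03, 0, 0, 0], [0, 0, 0.005, 0, 0, 0], [0, 0, 0.004, 0, 0, 0], [0, 0, 0.003, 0, 0, 0], [0, 0, 0.002, 0, 0, 0], [0, 0, 0, 0, 0, 0]]

```text
time: 23.82
position: [0.6091, 0.0958, 0.0934]
ee_rot: [0.998, -0.064, 0.0, -0.0]
wrist_force: [0.3, -0.5, 0.3]
gripper_width: 0.0006
```

Request:
arm_command:
  moves:
    - [[0, 0, 0.001, 0, 0, 0], [0, 0, 0.001, 0, 0, 0], [0, 0, 0.001, 0, 0, 0], [0, 0, 0.001, 0, 0, 0], [0, 0, 0.001, 0, 0, 0], [0, 0, 0.001, 0, 0, 0], [0, 0, 0.001, 0, 0, 0], [0, 0, 0.001, 0, 0, 0], [0, 0, 0, 0, 0, 0]]

```text
time: 24.95
position: [0.609, 0.0958, 0.0873]
ee_rot: [0.998, -0.064, 0.001, -0.0]
wrist_force: [-5.2, -0.8, 11.4]
gripper_width: 0.0004
```

```bash
python3 -c "
from h import *
tcp()"
```

```text
t 24.95 tcp tub mm [31.3 64.6] z 87.3 yaw rel -0.29 tilt [0.0018 0.0001] F [-5.2 -0.8 11.4]
```

Request:
arm_command:
  moves:
    - [[0, 0, 0.001, 0, 0, 0], [0, 0, 0.001, 0, 0, 0], [0, 0, 0.001, 0, 0, 0], [0, 0, 0.001, 0, 0, 0], [0, 0, 0.001, 0, 0, 0], [0, 0, 0.001, 0, 0, 0], [0, 0, 0.001, 0, 0, 0], [0, 0, 0.001, 0, 0, 0], [0, 0, 0.001, 0, 0, 0], [0, 0, 0, 0, 0, 0]]

```text
time: 26.2
position: [0.6091, 0.0958, 0.0813]
ee_rot: [0.998, -0.064, 0.002, -0.0]
wrist_force: [-11.5, -0.9, 22.9]
gripper_width: 0.0
```

Request:
arm_command:
  moves:
    - [[0, 0, -0.012, 0, 0, 0], [0, 0, -0.015, 0, 0, 0], [-0.03, 0, 0, 0, 0, 0], [-0.03, 0, 0, 0, 0, 0], [0, 0, 0, 0, 0, 0], [0, 0, 0.005, 0, 0, 0], [0, 0, 0.003, 0, 0, 0], [0, 0, 0.003, 0, 0, 0], [0, 0, 0.001, 0, 0, 0], [0, 0, 0.001, 0, 0, 0], [0, 0, 0.001, 0, 0, 0], [0, 0, 0, 0, 0, 0]]

```text
time: 27.7
position: [0.5497, 0.1033, 0.0899]
ee_rot: [0.998, -0.065, 0.001, 0.0]
wrist_force: [-1.9, -1.8, 5.8]
gripper_width: 0.0004
```

Request:
arm_command:
  moves:
    - [[0, 0, 0.001, 0, 0, 0], [0, 0, 0.001, 0, 0, 0], [0, 0, 0.001, 0, 0, 0], [0, 0, 0.001, 0, 0, 0], [0, 0, 0.001, 0, 0, 0], [0, 0, 0.001, 0, 0, 0], [0, 0, 0, 0, 0, 0]]

```text
time: 28.58
position: [0.5498, 0.1033, 0.0858]
ee_rot: [0.998, -0.065, 0.001, -0.0]
wrist_force: [-6.0, -2.0, 14.2]
gripper_width: 0.0004
```

Request:
arm_command:
  moves:
    - [[0, 0, 0.001, 0, 0, 0], [0, 0, 0.001, 0, 0, 0], [0, 0, 0.001, 0, 0, 0], [0, 0, 0.001, 0, 0, 0], [0, 0, 0.001, 0, 0, 0], [0, 0, 0.001, 0, 0, 0], [0, 0, 0, 0, 0, 0]]

```text
time: 29.45
position: [0.5498, 0.1033, 0.0816]
ee_rot: [0.998, -0.065, 0.002, -0.0]
wrist_force: [-9.6, -2.4, 22.6]
gripper_width: 0.0008
```

Request:
arm_command:
  moves:
    - [[0, 0, -0.012, 0, 0, 0], [0, 0, -0.02, 0, 0, 0], [0, 0, -0.06, 0, 0, 0], [0, 0.06, -0.06, 0, 0, 0], [0.02, 0.01, -0.04, 0, 0, 0], [0, 0, 0, 0, 0, 0], [0, 0, 0, 0, 0, 0], [0, 0, 0, 0, 0, 0], [0, 0, 0, 0, 0, 0]]

```text
time: 30.58
position: [0.5616, 0.0476, 0.2516]
ee_rot: [0.998, -0.064, -0.001, 0.0]
wrist_force: [0.2, -0.2, 0.2]
gripper_width: 0.0001
```

```bash
python3 chk.py w9; python3 -c "
from h import *
im,d=env.read_camera('side'); save('side9',im[130:290,180:400],3)"
```

```text
t 30.57 tcp tub mm [-9.8 11. ] z 251.6 yaw rel -0.25 tilt [-0.0023 -0.    ] F [ 0.2 -0.2  0.2]
wrist lid tub mm [1.1 1.1] size [157.3 109. ] rel yaw 0.03
[90.3, 90.2, 90.3, 90.2, 90.2]
[90.3, 90.2, 90.3, 90.3, 90.4]
[90.3, 90.4, 90.2, 90.2, 90.4]
```

View pics/side9.png

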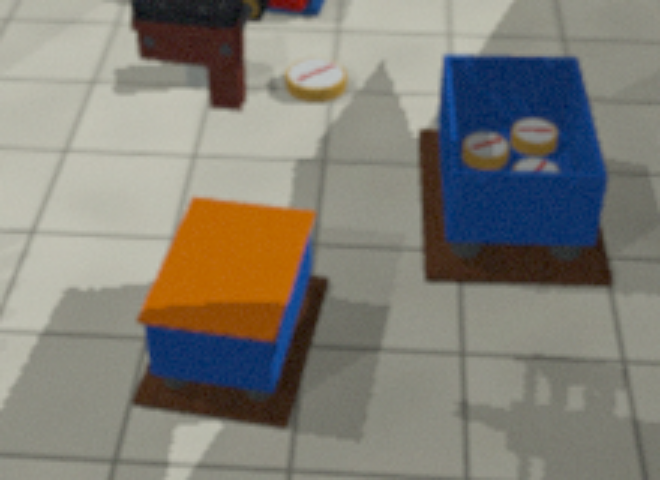

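The side view shows the lid flat and square on the small tub, closed all round. Bystanders are undisturbed, and the arm is clear above. I'm handing in.

```bash
python3 -c "
from rig import env
print(env.hand_in())"
```

```text
the job is handed in; nothing more can be done
None
```

The lid is squared, snapped home and level on the smaller tub, and the job was handed in at about 31 s of robot time.

**What I did:** I squared the lid with one push at each of two opposite corners, then a two-finger push along its long −x side, and it dropped in. I then pressed near all four corners, one after another. The first press (+x, −y) snapped at about 17 N. The other three met only the sprung plinth, which suggests they were already home. The highest downward force read was about 28 N, though readings came only at the end of each call.

**Last checks:**
- **Level:** the depth over the plate is 90.2–90.4 mm. The nominal home height is 91 mm, and this camera also read about 1 mm low before the pushes.
- **Square:** the lid is turned within about 0.1° of the tub.
- **Centring:** the camera puts the lid about (1, 1) mm from the measured tub centre. That sits right at the 1 mm limit, but it is within the 2 mm calibration error and the skirt's play, so I could not confirm it more closely.
- **Surroundings:** in the side view the compass and the larger tub looked undisturbed. I did not measure the horseshoe, bolt, cube or jar again after the work.

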